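# Lap the moulding strips up the sample rack

### The job

Finish the sloping moulding sample rack as if shingling a roof: lay the black strip so that it laps over the fixed white strip, with its lower edge along the lower red line, let go of it, and then lap the gold strip over the black one with its lower edge along the upper red line. Both strips lie like the white one: grip ridge downhill, lower edge straight along its line, centred between the sides of the deck, head edge resting on the deck. Set them down rather than dropping them, and leave the tape measure, the wire spool and the frame corner where they are.

Things in the scene. Friction and masses are not known exactly. Their poses are not given: they have to be found in the camera images.
- deck: grey deck of the fixed sample rack, on the table's left half: 225 mm up the slope, 210 wide, rising 17 degrees away from the robot; its lowest edge is 22 mm above the table, with a ledge 8 mm high in front. Origin: middle of the lowest edge, on the surface. x up the slope along the surface, y to the robot's left, z square out of the deck. Surfaces grip: a strip laid down stays put.
- white_edge (a point): middle of the underside of the fixed white strip's lower edge: deck x = 0, 7.1 mm above the deck. Same shape as the loose strips, ridge downhill, head edge down on the deck at x = 85 mm, so 4.8 degrees flatter than the deck. Properly lapped strips lie parallel to it: head edge on the deck, underside of the lower edge 7.1 mm above it and on the strip below, overlapping it by 25 mm.
- line_low (a point): middle of the lower red line: exposure line across the deck at deck x = 60 mm, painted 4 mm wide on the two 36 mm margins of the deck; the black strip's lower edge belongs here (measured along the deck)
- line_high (a point): middle of the upper red line, at deck x = 120 mm, painted likewise; the gold strip's lower edge belongs here
- black: Black strip, loose, 50 to 100 g: plate 85 (x) x 130 (y) x 5 mm with a square grip ridge on top, 12 mm wide in x, 18 mm high above the plate, all along y, centred at x = -22.5 mm (20 mm from the lower edge). Origin: centre of underside; x from lower edge (-42.5) to head edge, z up. Starts flat on the table, ridge up and towards the robot, turned up to 0.5 rad; black and gold may swap places.
- black_left (a point): end of the black strip's lower edge at its +y end, on the underside (own -42.5, +65, 0 mm)
- black_right (a point): end of the black strip's lower edge at its -y end, on the underside (own -42.5, -65, 0 mm)
- black_head (a point): middle of the black strip's head edge, on the underside (own +42.5, 0, 0 mm)
- gold: Gold strip, loose, 50 to 100 g: plate 85 (x) x 130 (y) x 5 mm with a square grip ridge on top, 12 mm wide in x, 18 mm high above the plate, all along y, centred at x = -22.5 mm (20 mm from the lower edge). Origin: centre of underside; x from lower edge (-42.5) to head edge, z up. Starts flat on the table, ridge up and towards the robot, turned up to 0.5 rad; black and gold may swap places.
- gold_left (a point): end of the gold strip's lower edge at its +y end, on the underside (own -42.5, +65, 0 mm)
- gold_right (a point): end of the gold strip's lower edge at its -y end, on the underside (own -42.5, -65, 0 mm)
- gold_head (a point): middle of the gold strip's head edge, on the underside (own +42.5, 0, 0 mm)
- tape_measure: Bystander: yellow and black tape measure, 74 x 40 x 58 mm. Origin at the centre of its underside, z up. Leave it where it is.
- wire_spool: Bystander: grey steel spool of picture wire standing upright, 64 mm across, 52 mm high. Origin at the centre of its underside, z up. Leave it where it is.
- corner_sample: Bystander: L-shaped dark wood frame corner with a gilt inner edge, 90 x 90 mm, 23 mm high. Origin at the centre of its underside, z up. Leave it where it is.
There are look-alikes about, which are no part of the job. Leave any pink look-alike of the black alone. Of the things that look like the gold, take the one that is nearest to the robot's base at the start.

How it is judged:
By the outcome, as a careful person would: the job done as asked, in the order asked, and still so for the second after the job is handed in, with the robot touching nothing.
It also fails if it takes over 58 s, if anything falls off the work surface, if the arm or the gripper's body presses on something with over 40 N, if the wrist force passes 120 N, or if a joint passes its speed limit or range.

### The arm

A 6-joint arm with a two-finger parallel gripper is mounted at the origin on the work surface. World frame = base frame: x ahead of the robot, y to its left, z up, the work surface at z = 0. Lengths are in mm, angles in rad, forces in N, time in s.
With the tool pointing down it reaches from about 275 to 1000 mm from the base axis. Payload 8.4 kg.
Tool frame: the origin (TCP) lies on the mounting face of the last link; the fingertips stand 173 mm ahead of it and the grasp point (between the pads) lies 155 mm ahead of it (ctrl.tips_ahead is the distance from the TCP to the fingertips, in mm); z points along the fingers, y is the direction in which the jaws open and shut (so a half turn about z gives the same grasp; the last joint's range is limited). The gripper opens to 85 mm and grips with 20 to 120 N. Pads are 22 mm wide; open, the fingers measure 114 mm over their backs; the gripper's body (76 mm by 85 mm) begins 54 mm behind the grasp point. The pads swing forward as they close: fully open they stand 13 mm farther back than shut.
Start: joints at [1.268, 0.353, 1.633, -0, 1.155, -0.002], TCP at [185.177, 596.941, 404.681] pointing down, gripper open.
Joint ranges: [-2.63, 2.63], [-0.92, 2.1], [0.06, 2.66], [-1.3, 4.44], [0, 2.69], [-3.02, 3.02]. Speed limits (rad/s): [2.22, 2.22, 2.79, 3.14, 3.14, 3.14].

### API

Orientations are given as [roll, pitch, yaw] about the fixed x, y, z axes, in that order (R = Rz(yaw) Ry(pitch) Rx(roll)).
In Python, from plant import ctrl gives the robot as it stands. The module is installed in compiled form; this text tells all that it offers.
- The arm moves only by the shell command python3 -m handwheel 'ROWS' [FORCE]. ROWS is JSON, a list of rows, each an object of numbers: "gripper": the gripper's target within -1 to 1 (fully open at 1, half-way at 0, shut at -1); "x", "y", "z": the shift along the tool's x, y, z in m; "twist": the turn about the tool's z in degrees. A call has 1 to 5 rows; each row shifts and turns the commanded pose from where the row before left it, along the tool's axes as they then stand; what a row does not reach is not made up. A row lasts 1/10 s, in which the tool goes at most 50 mm and 8.59 degrees, less where a joint would pass 70% of its speed; a pose out of reach is approached as far as the arm can. A call with a gripper value outside its range is refused whole. The fingers move at their own pace and stop on an object; FORCE is the grip in N (left out, the last holds). Time passes only in rows, so rows that do not move let the fingers close. It gives the time, the measured TCP pose, the force and the opening at its end, in the units of the state.
- ctrl.state(): the state, without advancing time (a new reading comes with each control period).
- ctrl.read_camera(name): name is "scene" or "top"; returns the picture (400x640x3 uint8, red, green, blue); there is no depth.
- ctrl.camera_model(name): a dict with "camera_matrix" (3x3 intrinsics, pixels), "origin" and "orientation" of the camera in the world. Camera axes: x right, y down, z forward; pixel columns grow to the right and rows downward; lengths in mm; the calibration is good to about 2 mm. A picture is of the moment at which its call begins. camera_model takes no time and is no camera call.
- ctrl.sign_off(): hands the job in, once; it reports no verdict.
The state is a dict: "time_s": time; "joint_pos": joint angles; "dq": joint speeds; "joint_efforts": joint torques, N m; "position": TCP position; "tool_rot": TCP orientation; "force": force on the tool from outside, world axes, zero at the start; "wrist_torque": the same for the moment, N m; "finger_gap": finger opening in mm.
Only numpy, scipy, OpenCV 4.12 (cv2) and the standard library are available. Lean on these libraries where they do the work, as an engineer would, in place of code of your own. Each camera call takes 0.05 s, during which the arm holds its last target. There are 200 camera calls.

## Working session

There is one attempt and no reset: what is moved stays moved. The work goes in short steps, Python scripts to look and compute and a shell command to move; the robot and the scene stay as the last step left them, time stands still between calls to the robot, and variables do not carry over. Pictures are saved under pics/ and viewed, about 8 in all and at most 12, crops included, and the job is handed in when it is done.

```bash
mkdir -p pics
python3 - <<'E'
from plant import ctrl
import cv2,numpy as np
for n in("scene","top"):
    im=ctrl.read_camera(n); cv2.imwrite(f"pics/{n}0.png",im[:,:,::-1]); m=ctrl.camera_model(n)
    print(n,np.round(m["camera_matrix"],1).tolist(),m["origin"],m["orientation"])
print(ctrl.state())
E
```

```text
scene [[371.2, 0.0, 321.7], [0.0, 371.2, 195.6], [0.0, 0.0, 1.0]] [1211.27072056  707.7736396   726.02501166] [-2.19454065 -0.00970024  2.39214768]
top [[386.6, 0.0, 314.6], [0.0, 386.6, 201.4], [0.0, 0.0, 1.0]] [ 465.20480105    8.03063282 1298.69994688] [-3.04734446  0.01899941 -1.55450476]
{'time_s': 0.1, 'joint_pos': array([ 1.26756776e+00,  3.53561574e-01,  1.63408278e+00,  1.28827102e-05,
        1.15517686e+00, -2.40088919e-03]), 'dq': array([-2.96260624e-05,  7.51952107e-04, -3.05920153e-03, -7.34019168e-04,
        6.50452084e-04, -4.77047203e-04]), 'joint_efforts': array([ 1.01223388e-03, -6.06350756e+01, -3.42817104e+01,  1.20815871e-04,
        3.95297408e-03, -1.63562595e-05]), 'position': array([185.12745973, 596.72354259, 404.03758014]), 'tool_rot': array([-3.14036413e+00, -1.47291557e-05,  2.84075975e+00]), 'force': array([-0.45284052,  0.31181411,  0.12203887]), 'wrist_torque': array([-0.04783157,  0.03801572, -0.00857824]), 'finger_gap': 85.61896101558035}
```

View pics/top0.png

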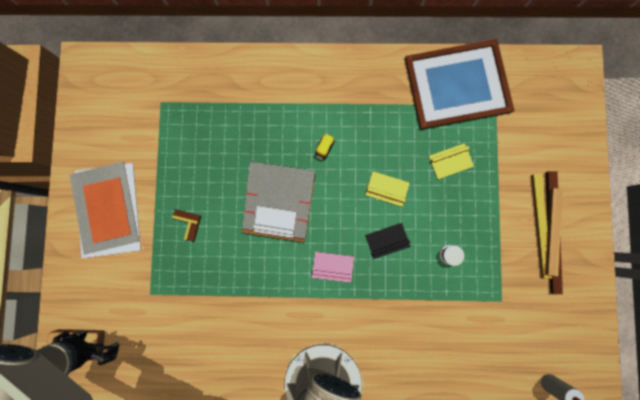

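View pics/scene0.png

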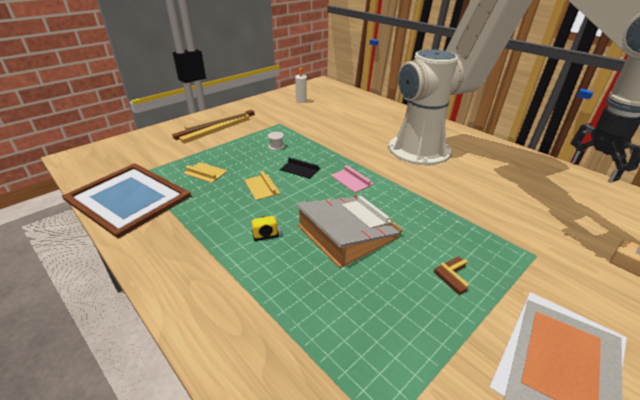

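```bash
cat > h.py <<'E'
from plant import ctrl
import cv2,numpy as np
from scipy.spatial.transform import Rotation as R
def cam(n):
    m=ctrl.camera_model(n); return np.array(m["camera_matrix"]),np.array(m["origin"]),R.from_euler("xyz",m["orientation"]).as_matrix()
def ray(n,uv,z):
    K,o,M=cam(n); uv=np.atleast_2d(uv).astype(float)
    d=(M@np.linalg.inv(K)@np.c_[uv,np.ones(len(uv))].T).T
    return o+d*((z-o[2])/d[:,2])[:,None]
def proj(n,P):
    K,o,M=cam(n); q=(K@M.T@(np.atleast_2d(P)-o).T).T; return q[:,:2]/q[:,2:]
def img(n,k=1): return np.mean([ctrl.read_camera(n).astype(float) for _ in range(k)],0).astype(np.uint8)
def blobs(im,lo,hi,box,s=4,amin=60):
    x0,y0,x1,y1=box
    c=cv2.resize(im[y0:y1,x0:x1],None,fx=s,fy=s,interpolation=cv2.INTER_CUBIC)
    m=cv2.inRange(cv2.cvtColor(c,cv2.COLOR_RGB2HSV),lo,hi)
    out=[]
    for k in cv2.findContours(m,cv2.RETR_EXTERNAL,cv2.CHAIN_APPROX_NONE)[0]:
        if cv2.contourArea(k)>amin*s*s:
            k=(k.reshape(-1,2)+.5)/s-.5+[x0,y0]; out.append(k)
    return out
E
python3 - <<'E'
from h import *
im=img("top",2)
c=cv2.resize(im[140:275,235:480],None,fx=3.2,fy=3.2,interpolation=cv2.INTER_CUBIC)
cv2.imwrite("pics/crop1.png",c[:,:,::-1])
B=(225,125,490,290)
for nm,lo,hi in[("gold",(20,120,100),(35,255,255)),("black",(0,0,0),(180,255,60)),("pink",(140,50,100),(179,255,255)),("red",(0,120,80),(8,255,255)),("gray",(0,0,60),(180,45,255))]:
    for k in blobs(im,lo,hi,B,amin=12 if nm=="red" else 100):
        k32=k.astype(np.float32); r=cv2.minAreaRect(k32); q=cv2.approxPolyDP(cv2.convexHull(k32),2.5,True)[:,0]
        w=ray("top",r[0],5)[0]
        print(nm,np.round(r[0],1),np.round(r[1],1),round(r[2],1),"w",w[:2].round(),"dist",np.hypot(*w[:2]).round(),q.round(1).tolist(),ray("top",q,0)[:,:2].round().tolist())
E
```

```text
gold [387.4 188.6] [39.4 24.9] 17.5 w [ 634. -209.] dist 668.0 [[372.1000061035156, 172.10000610351562], [408.3999938964844, 182.39999389648438], [401.6000061035156, 205.10000610351562], [365.3999938964844, 193.89999389648438]] [[690.0, -159.0], [657.0, -281.0], [579.0, -258.0], [616.0, -136.0]]
gold [451.7 160.6] [24.8 40.5] 70.4 w [ 732. -426.] dist 847.0 [[467.6000061035156, 146.10000610351562], [472.6000061035156, 165.39999389648438], [437.3999938964844, 177.89999389648438], [429.3999938964844, 155.60000610351562], [462.8999938964844, 143.60000610351562]] [[784.0, -482.0], [718.0, -497.0], [673.0, -378.0], [749.0, -352.0], [792.0, -466.0]]
gold [324.5 144.5] [12.1 21.2] 27.6 w [782.   4.] dist 782.0 [[326.3999938964844, 133.89999389648438], [333.3999938964844, 140.60000610351562], [322.3999938964844, 155.10000610351562], [315.8999938964844, 149.10000610351562]] [[821.0, -2.0], [797.0, -26.0], [747.0, 11.0], [767.0, 33.0]]
black [387.6 240.4] [24.4 39.4] 71.4 w [ 461. -210.] dist 506.0 [[400.8999938964844, 223.89999389648438], [408.6000061035156, 245.89999389648438], [373.39999389
[... 764 characters left out ...]
591.0 [[442.6000061035156, 246.39999389648438], [459.6000061035156, 247.10000610351562], [463.8999938964844, 254.39999389648438], [461.6000061035156, 261.8999938964844], [455.8999938964844, 265.1000061035156], [442.1000061035156, 261.8999938964844], [438.8999938964844, 253.10000610351562]] [[444.0, -393.0], [442.0, -448.0], [419.0, -462.0], [394.0, -454.0], [383.0, -435.0], [393.0, -390.0], [422.0, -380.0]]
gray [277.3 200. ] [66.1 69.6] 8.5 w [590. 160.] dist 611.0 [[250.39999389648438, 161.39999389648438], [313.8999938964844, 170.89999389648438], [304.1000061035156, 237.89999389648438], [242.39999389648438, 227.39999389648438]] [[722.0, 256.0], [692.0, 39.0], [465.0, 68.0], [496.0, 276.0]]
```

View pics/crop1.png

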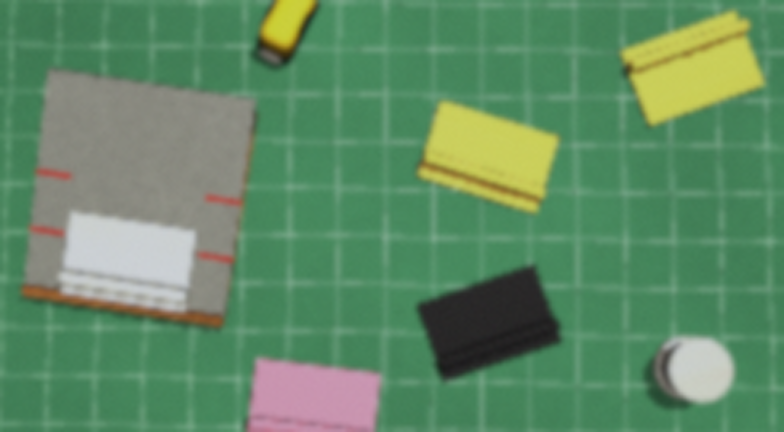

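Gold-like strips are at (387,188), 668 mm from the base, and (452,161), 847 mm. The crop shows both clearly, and the nearer one, (387,188), fits "nearest to the base"; its ridge also faces the robot. Black is at (388,240), ridge toward the robot. The pink one at (333,267) stays where it is. Next I'll fit the deck to its red marks and corners and work out the moves.

```bash
cat >> h.py <<'E'
a=np.radians(17); b=np.radians(17-4.8)
def deckT(p):  # x,y,yaw -> R,o
    return R.from_euler("zyx",[p[2],-a,0]).as_matrix(),np.array([p[0],p[1],22.])
def deckpt(p,P): M,o=deckT(p); return o+np.atleast_2d(P)@M.T
def strip_pose(p,x):  # lapped strip: origin & R
    M=R.from_euler("zyx",[p[2],-b,0]).as_matrix(); e=deckpt(p,[x,0,7.1])[0]
    return M,e+M@[42.5,0,0]
def rel(target,yaw,base=None):
    s=ctrl.state(); y=s["tool_rot"][2]; pos=s["position"]
    d=np.array(target)-pos; tw=-np.degrees((yaw-y+np.pi)%(2*np.pi)-np.pi)
    f=lambda y:np.array([d[0]*np.cos(y)+d[1]*np.sin(y),d[0]*np.sin(y)-d[1]*np.cos(y),-d[2]]).round(1)
    print("TCP",pos.round(1),"yaw",round(y,3),"tool shift now",f(y),"twist",round(tw,1),"| shift after twist",f(yaw))
E
python3 - <<'E'
from h import *
from scipy.optimize import least_squares
im=img("top",3); uv=[];P=[]
c=im[150:245,235:325]; hsv=cv2.cvtColor(c,cv2.COLOR_RGB2HSV); lab=c.astype(float)
red=np.clip(lab[:,:,0]-np.maximum(lab[:,:,1],lab[:,:,2])-40,0,None)*(lab[:,:,1]<110)*(abs(lab[:,:,1]-lab[:,:,2])<30)
n,L,st,ce=cv2.connectedComponentsWithStats((red>0).astype(np.uint8))
for i in range(1,n):
    ys,xs=np.where(L==i); w=red[ys,xs]; print(st[i],np.round([(xs*w).sum()/w.sum()+235,(ys*w).sum()/w.sum()+150],2))
guess=[[245.8,194.2],[305,202.3],[249,212],[302,220]]
cor=[[250.4,161.4],[313.9,170.9]]
Pc=[[225,105,0],[225,-105,0]]
marks=[]
for g,Q in zip([[250-2,194.5],[304.5,202.3],[249.5,212.3],[302.5,220.5]],[[120,87,0],[120,-87,0],[60,87,0],[60,-87,0]]):
    best=None
    for i in range(1,n):
        ys,xs=np.where(L==i); w=red[ys,xs]; q=np.array([(xs*w).sum()/w.sum()+235,(ys*w).sum()/w.sum()+150])
        if st[i][4]>=6 and np.hypot(*(q-g))<6: uv.append(q);P.append(Q);break
uv=np.array(uv);P=np.array(P,float)
def f(p): return np.r_[((proj("top",deckpt(p,P))-uv)).ravel(),0.3*(proj("top",deckpt(p,Pc))-cor).ravel()]
s=least_squares(f,[480,172,-.148]); p=s.x
print("deck",p.round(4),"res",s.fun.round(2)); np.save("deck.npy",p)
for nm,lo,hi,B in[("gold",(20,120,100),(35,255,255),(350,160,420,215)),("black",(0,0,0),(180,255,60),(350,210,420,270))]:
    k=max(blobs(im,lo,hi,B),key=len).astype(np.float32); r=cv2.minAreaRect(k)
    w=ray("top",cv2.boxPoints(r),5)[:,:2]; e=[w[1]-w[0],w[2]-w[1]]; L_=[np.hypot(*q) for q in e]; l=e[int(np.argmax(L_))]; l=l*np.sign(l[1])
    yaw=np.arctan2(-l[0],l[1]); cen=w.mean(0); rg=cen-22.5*np.array([np.cos(yaw),np.sin(yaw)])
    print(nm,cen.round(1),np.round(L_,1),"yaw",yaw.round(3),"ridge",rg.round(1))
    rel([*rg,183],yaw+np.pi/2)
for x in(60,120):
    M,o=strip_pose(p,x); g=o+M@[-22.5,0,16.5]; print(x,"origin",o.round(1),"ridge grip pt",g.round(1),"pick grip z 16.5 -> TCPz",g[2]-16.5+183, "yaw",p[2]+np.pi/2)
E
```

```text
[12 43 10  3 20] [251.72 193.92]
[65 51 10  3 19] [304.27 202.06]
[10 61 10  3 19] [249.43 211.71]
[62 69 11  3 21] [302.16 220.  ]
deck [ 4.779560e+02  1.686028e+02 -1.410000e-01] res [-0.23  0.01  0.42  0.05 -0.1   0.09 -0.14 -0.13 -0.19 -0.13  0.35  0.05]
gold [ 634.2 -209. ] [ 84.8 132.1] yaw -0.295 ridge [ 612.6 -202.4]
TCP [185.2 596.9 404.5] yaw 2.841 tool shift now [-645.1 -636.8  221.5] twist 89.7 | shift after twist [-640.5  641.4  221.5]
black [ 460.9 -209.6] [131.   80.2] yaw 0.341 ridge [ 439.7 -217.2]
TCP [185.2 596.9 404.5] yaw 2.841 tool shift now [-484.3 -702.1  221.5] twist 53.2 | shift after twist [-852.3  -32.7  221.5]
60 origin [573.8 154.2  55.1] ridge grip pt [548.6 157.4  66.5] pick grip z 16.5 -> TCPz 232.97004029762326 yaw 1.4298455402087982
120 origin [630.6 145.8  72.4] ridge grip pt [605.4 148.9  83.8] pick grip z 16.5 -> TCPz 250.33837334024568 yaw 1.4298455402087982
```

```bash
python3 -m handwheel '[{"gripper":1,"twist":8.5},{"gripper":1,"twist":8.5},{"gripper":1,"twist":8.5},{"gripper":1,"twist":8.5},{"gripper":1,"twist":8.5}]' 40
python3 -m handwheel '[{"gripper":1,"twist":8.5},{"gripper":1,"twist":2.2},{"gripper":1,"x":-0.048},{"gripper":1,"x":-0.048},{"gripper":1,"x":-0.048}]'
python3 -m handwheel '[{"gripper":1,"x":-0.048},{"gripper":1,"x":-0.048},{"gripper":1,"x":-0.048},{"gripper":1,"x":-0.048},{"gripper":1,"x":-0.048}]'
python3 -m handwheel '[{"gripper":1,"x":-0.048},{"gripper":1,"x":-0.048},{"gripper":1,"x":-0.048},{"gripper":1,"x":-0.048},{"gripper":1,"x":-0.048}]'
python3 -m handwheel '[{"gripper":1,"x":-0.048},{"gripper":1,"x":-0.048,"z":0.04},{"gripper":1,"x":-0.048,"z":0.04},{"gripper":1,"x":-0.048,"y":-0.033,"z":0.04},{"gripper":1}]'
python3 -c "
from h import *
rel([439.7,-217.2,183],.335+np.pi/2)"
```

```text
TCP [185.2 596.9 404.5] yaw 2.841 tool shift now [-484.3 -702.1  221.5] twist 53.6 | shift after twist [-852.5  -27.3  221.5]invalid input
invalid input
invalid input
invalid input
invalid input
```

```bash
python3 -m handwheel '[{"gripper":1,"x":0,"y":0,"z":0,"twist":8.5}]' 40;  python3 -m handwheel '[{"gripper":1.0,"twist":8.5}]'; python3 -m handwheel '[{"gripper":0.95,"twist":8.5}]' 40; python3 -m handwheel
```

```text
time_s: 0.45
position: [185.2, 596.9, 404.6]
tool_rot: [-3.141, 0.0, 2.692]
force: [0.3, -0.1, 1.2]
finger_gap: 85.6invalid input
invalid input
invalid input
```

All keys are needed.

```bash
python3 -m handwheel '[{"gripper":1,"x":0,"y":0,"z":0,"twist":8.5},{"gripper":1,"x":0,"y":0,"z":0,"twist":8.5},{"gripper":1,"x":0,"y":0,"z":0,"twist":8.5},{"gripper":1,"x":0,"y":0,"z":0,"twist":8.5},{"gripper":1,"x":0,"y":0,"z":0,"twist":8.5}]' 40
python3 -m handwheel '[{"gripper":1,"x":0,"y":0,"z":0,"twist":2.5},{"gripper":1,"x":-0.048,"y":0,"z":0,"twist":0},{"gripper":1,"x":-0.048,"y":0,"z":0,"twist":0},{"gripper":1,"x":-0.048,"y":0,"z":0,"twist":0},{"gripper":1,"x":-0.048,"y":0,"z":0,"twist":0}]'
python3 -m handwheel '[{"gripper":1,"x":-0.048,"y":0,"z":0,"twist":0},{"gripper":1,"x":-0.048,"y":0,"z":0,"twist":0},{"gripper":1,"x":-0.048,"y":0,"z":0,"twist":0},{"gripper":1,"x":-0.048,"y":0,"z":0,"twist":0},{"gripper":1,"x":-0.048,"y":0,"z":0,"twist":0}]'
python3 -m handwheel '[{"gripper":1,"x":-0.048,"y":0,"z":0,"twist":0},{"gripper":1,"x":-0.048,"y":0,"z":0,"twist":0},{"gripper":1,"x":-0.048,"y":0,"z":0,"twist":0},{"gripper":1,"x":-0.048,"y":0,"z":0,"twist":0},{"gripper":1,"x":-0.048,"y":0,"z":0,"twist":0}]'
python3 -m handwheel '[{"gripper":1,"x":-0.048,"y":0,"z":0.02,"twist":0},{"gripper":1,"x":-0.048,"y":-0.013,"z":0.04,"twist":0},{"gripper":1,"x":-0.048,"y":-0.013,"z":0.04,"twist":0},{"gripper":1,"x":0,"y":0,"z":0.04,"twist":0},{"gripper":1,"x":0,"y":0,"z":0,"twist":0}]'
python3 -c "
from h import *
rel([439.7,-217.2,183],.335+np.pi/2)"
```

```text
time_s: 0.95
position: [185.2, 596.9, 404.7]
tool_rot: [-3.142, 0.0, 1.945]
force: [0.3, -0.3, 0.3]
finger_gap: 85.5
time_s: 1.45
position: [248.7, 414.0, 404.6]
tool_rot: [3.141, 0.0, 1.908]
force: [0.3, -0.2, 0.2]
finger_gap: 85.1
time_s: 1.95
position: [327.8, 187.4, 405.0]
tool_rot: [3.141, -0.0, 1.908]
force: [1.4, 1.0, 0.5]
finger_gap: 85.5
time_s: 2.45
position: [407.0, -39.5, 405.1]
tool_rot: [3.14, 0.0, 1.907]
force: [1.1, 1.2, -0.2]
finger_gap: 85.3
time_s: 2.95
position: [425.7, -159.1, 279.0]
tool_rot: [-3.135, -0.005, 1.905]
force: [-1.3, 0.3, 0.2]
finger_gap: 85.7
TCP [ 425.7 -159.1  279. ] yaw 1.905 tool shift now [-59.5  -5.8  96. ] twist -0.1 | shift after twist [-59.5  -5.9  96. ]
```

```bash
python3 -m handwheel '[{"gripper":1,"x":-0.03,"y":-0.003,"z":0.02,"twist":0},{"gripper":1,"x":-0.0295,"y":-0.003,"z":0.02,"twist":0},{"gripper":1,"x":0,"y":0,"z":0,"twist":0},{"gripper":1,"x":0,"y":0,"z":0,"twist":0}]'
python3 - <<'E'
from h import *
rel([439.7,-217.2,183],.335+np.pi/2)
im=img("scene"); 
K=proj("scene",[[440,-217,10]])[0]; x,y=K.astype(int); print(K)
c=cv2.resize(im[y-70:y+50,x-75:x+75],None,fx=4,fy=4,interpolation=cv2.INTER_CUBIC); cv2.imwrite("pics/s2.png",c[:,:,::-1])
E
```

```text
time_s: 3.35
position: [442.1, -216.6, 243.9]
tool_rot: [3.141, -0.0, 1.907]
force: [0.3, 1.1, 0.5]
finger_gap: 85.5
TCP [ 442.1 -216.6  243.9] yaw 1.907 tool shift now [ 0.2 -2.4 60.9] twist 0.1 | shift after twist [ 0.2 -2.4 60.9]
[302.43175508 163.16147942]
```

View pics/s2.png

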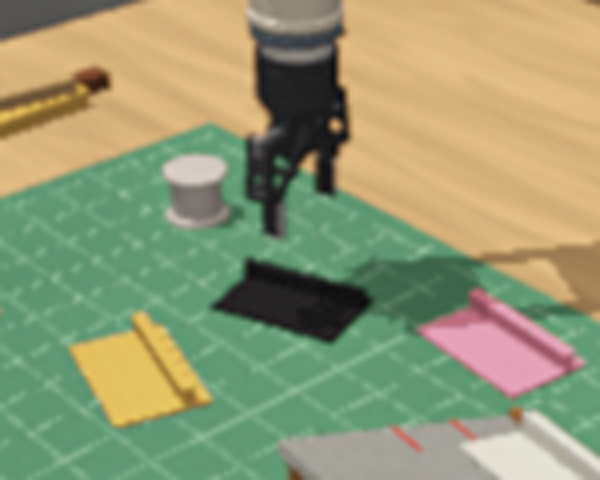

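The view shows the open fingers straddling the black ridge, with the ridge at about crop (310,285). The gold ridge at about (170,360) and the pink strip are both clear of the gripper.

```bash
python3 -c "
from plant import ctrl;print(ctrl.tips_ahead)"
python3 -m handwheel '[{"gripper":1,"x":0,"y":-0.0024,"z":0.025,"twist":0},{"gripper":1,"x":0,"y":0,"z":0.025,"twist":0},{"gripper":0,"x":0,"y":0,"z":0.006,"twist":0},{"gripper":-0.4,"x":0,"y":0,"z":0,"twist":0},{"gripper":-0.4,"x":0,"y":0,"z":0,"twist":0}]' 40
python3 -m handwheel '[{"gripper":-0.5,"x":0,"y":0,"z":0,"twist":0},{"gripper":-0.5,"x":0,"y":0,"z":0,"twist":0}]' 40
python3 -c "
from plant import ctrl;print(ctrl.tips_ahead)"
```

```text
173.4
time_s: 3.9
position: [439.9, -217.4, 188.0]
tool_rot: [3.141, 0.001, 1.908]
force: [-0.2, -0.3, 0.7]
finger_gap: 43.9
time_s: 4.1
position: [439.8, -217.7, 187.7]
tool_rot: [3.14, 0.001, 1.907]
force: [-0.2, -0.1, -0.1]
finger_gap: 21.2
173.4
```

```bash
python3 -m handwheel '[{"gripper":-0.5,"x":0,"y":0,"z":0.003,"twist":0},{"gripper":-1,"x":0,"y":0,"z":0,"twist":0},{"gripper":-1,"x":0,"y":0,"z":0,"twist":0},{"gripper":-1,"x":0,"y":0,"z":0,"twist":0},{"gripper":-1,"x":0,"y":0,"z":0,"twist":0}]' 40
python3 -m handwheel '[{"gripper":-1,"x":0,"y":0,"z":-0.005,"twist":0},{"gripper":-1,"x":0,"y":0,"z":-0.03,"twist":0},{"gripper":-1,"x":0,"y":0,"z":-0.045,"twist":0},{"gripper":-1,"x":0,"y":0,"z":-0.045,"twist":0},{"gripper":-1,"x":0,"y":0,"z":0,"twist":0}]' 40
python3 - <<'E'
from h import *
print(ctrl.state()["force"],ctrl.state()["finger_gap"])
p=np.load("deck.npy"); rel([548.6,157.4,330],p[2]+np.pi/2)
E
```

```text
time_s: 4.6
position: [439.5, -217.7, 183.9]
tool_rot: [3.141, 0.0, 1.907]
force: [-0.6, 1.2, 4.5]
finger_gap: 10.6
time_s: 5.1
position: [441.1, -218.5, 314.2]
tool_rot: [3.135, 0.006, 1.907]
force: [-0.5, -0.6, -0.5]
finger_gap: 11.0
[-0.53026285 -0.58285761 -0.47283223] 11.016808172236999
TCP [ 441.1 -218.5  314.2] yaw 1.907 tool shift now [319.3 225.5 -15.8] twist 27.3 | shift after twist [387.2  53.7 -15.8]
```

```bash
python3 -m handwheel '[{"gripper":-1,"x":0,"y":0,"z":-0.004,"twist":7},{"gripper":-1,"x":0,"y":0,"z":-0.004,"twist":7},{"gripper":-1,"x":0,"y":0,"z":-0.004,"twist":7},{"gripper":-1,"x":0,"y":0,"z":-0.002,"twist":6.3},{"gripper":-1,"x":0.02,"y":0.003,"z":0,"twist":0}]' 40
python3 -m handwheel '[{"gripper":-1,"x":0.04,"y":0.006,"z":0,"twist":0},{"gripper":-1,"x":0.045,"y":0.006,"z":0,"twist":0},{"gripper":-1,"x":0.045,"y":0.006,"z":0,"twist":0},{"gripper":-1,"x":0.045,"y":0.006,"z":0,"twist":0},{"gripper":-1,"x":0.045,"y":0.006,"z":0,"twist":0}]'
python3 -m handwheel '[{"gripper":-1,"x":0.045,"y":0.006,"z":0,"twist":0},{"gripper":-1,"x":0.045,"y":0.006,"z":0,"twist":0},{"gripper":-1,"x":0.035,"y":0.005,"z":0,"twist":0},{"gripper":-1,"x":0.02,"y":0.003,"z":0,"twist":0},{"gripper":-1,"x":0,"y":0,"z":0,"twist":0}]'
python3 - <<'E'
from h import *
p=np.load("deck.npy"); rel([548.6,157.4,330],p[2]+np.pi/2)
for n,P in(("scene",[560,155,120]),("top",[560,155,120])):
    im=img(n); x,y=proj(n,[P])[0].astype(int)
    c=cv2.resize(im[y-60:y+60,x-65:x+65],None,fx=3,fy=3,interpolation=cv2.INTER_CUBIC); cv2.imwrite(f"pics/{n}3.png",c[:,:,::-1])
cv2.imwrite("pics/b3.png",np.hstack([cv2.imread("pics/scene3.png"),cv2.imread("pics/top3.png")]))
E
```

```text
time_s: 5.6
position: [444.8, -199.1, 322.5]
tool_rot: [-3.141, 0.0, 1.425]
force: [1.0, -0.6, -1.5]
finger_gap: 11.1
time_s: 6.1
position: [505.4, 17.2, 322.2]
tool_rot: [-3.14, 0.0, 1.43]
force: [0.9, -1.5, -1.6]
finger_gap: 10.8
time_s: 6.6
position: [545.9, 158.4, 322.0]
tool_rot: [-3.141, -0.0, 1.433]
force: [-0.1, -0.9, 0.0]
finger_gap: 11.1
TCP [545.9 158.4 322. ] yaw 1.433 tool shift now [-0.7  2.8 -8. ] twist 0.2 | shift after twist [-0.7  2.8 -8. ]
```

View pics/b3.png

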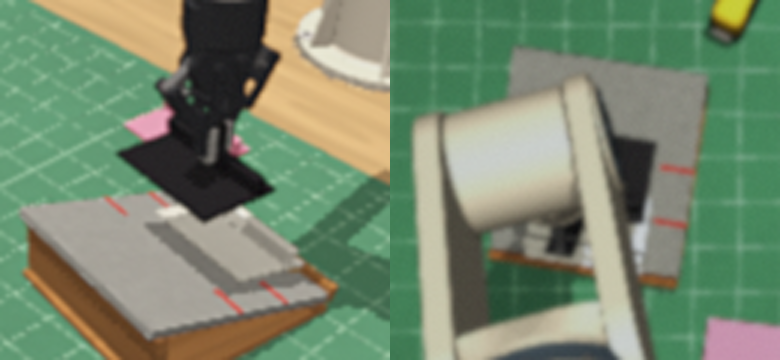

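The black strip hangs level in the jaws over the deck, with its head corner at scene crop (205,218). I'll compare its measured corners with the predicted ones to check centring.

Run:
```python
from h import *
im=img("scene",2); s=ctrl.state(); pos=s["position"]; psi=s["tool_rot"][2]-np.pi/2
M=R.from_euler("z",psi).as_matrix(); o=np.array([pos[0],pos[1],pos[2]-183.9])+M@[22.5,0,0]
Q=np.array([[42.5,-65,0],[42.5,-65,5],[42.5,65,0],[42.5,65,5],[-42.5,65,0]])
q=proj("scene",o+Q@M.T); print("pred",q.round(1).tolist())
x,y=proj("scene",[[560,155,120]])[0].astype(int)
for k in blobs(im,(0,0,0),(180,255,60),(x-65,y-12,x+35,y+20),amin=100):
    h=cv2.approxPolyDP(cv2.convexHull(k.astype(np.float32)),1,True)[:,0]; print(h.round(1).tolist())
# pixel change per mm of strip y
print(((proj("scene",o+(Q+[0,1,0])@M.T)-q)).round(2).tolist())
```

```text
pred [[327.0, 183.7], [327.0, 182.3], [356.0, 206.8], [356.1, 205.3], [380.3, 196.1]]
[[379.6000061035156, 196.39999389648438], [356.8999938964844, 206.39999389648438], [329.1000061035156, 183.89999389648438], [334.3999938964844, 181.60000610351562], [364.1000061035156, 181.60000610351562]]
[[0.21, 0.16], [0.21, 0.16], [0.24, 0.19], [0.24, 0.19], [0.25, 0.18]]
```

```bash
python3 -m handwheel '[{"gripper":-1,"x":-0.0007,"y":0.0043,"z":0.03,"twist":0},{"gripper":-1,"x":0,"y":0,"z":0.025,"twist":0.1},{"gripper":-1,"x":0,"y":0,"z":0.007,"twist":0},{"gripper":-1,"x":0,"y":0,"z":0,"twist":0},{"gripper":-1,"x":0,"y":0,"z":0,"twist":0}]' 20
python3 -m handwheel '[{"gripper":-1,"x":0,"y":0,"z":0.003,"twist":0},{"gripper":-1,"x":0,"y":0,"z":0.003,"twist":0},{"gripper":-1,"x":0,"y":0,"z":0,"twist":0}]'
python3 -m handwheel '[{"gripper":-1,"x":0,"y":0,"z":0.002,"twist":0},{"gripper":-1,"x":0,"y":0,"z":0.002,"twist":0},{"gripper":-1,"x":0,"y":0,"z":0,"twist":0}]'
python3 -m handwheel '[{"gripper":-1,"x":0,"y":0,"z":0.002,"twist":0},{"gripper":-1,"x":0,"y":0,"z":0.002,"twist":0},{"gripper":-1,"x":0,"y":0,"z":0,"twist":0}]'
```

```text
time_s: 7.3
position: [550.2, 154.5, 261.7]
tool_rot: [3.141, -0.0, 1.428]
force: [0.2, 0.7, -0.3]
finger_gap: 11.0
time_s: 7.6
position: [549.8, 154.9, 254.9]
tool_rot: [3.141, -0.0, 1.429]
force: [0.6, -0.6, -0.4]
finger_gap: 10.6
time_s: 7.9
position: [549.7, 154.9, 250.5]
tool_rot: [-3.141, 0.0, 1.429]
force: [0.8, -0.4, -1.3]
finger_gap: 10.5
time_s: 8.2
position: [549.9, 154.9, 246.8]
tool_rot: [-3.142, -0.0, 1.429]
force: [-1.9, -0.1, 4.1]
finger_gap: 10.7
```

```bash
python3 -m handwheel '[{"gripper":-1,"x":0,"y":0,"z":-0.006,"twist":0},{"gripper":-1,"x":0.0024,"y":0.0005,"z":0,"twist":0},{"gripper":-1,"x":0,"y":0,"z":0,"twist":0},{"gripper":-1,"x":0,"y":0,"z":0,"twist":0},{"gripper":-1,"x":0,"y":0,"z":0,"twist":0}]' 20
python3 - <<'E'
from h import *
im=img("scene",2); s=ctrl.state(); pos=s["position"]; print(pos,s["force"]); psi=s["tool_rot"][2]-np.pi/2
M=R.from_euler("z",psi).as_matrix(); o=np.array([pos[0],pos[1],pos[2]-183.9])+M@[22.5,0,0]
Q=np.array([[42.5,-65,2.5],[42.5,65,2.5],[-42.5,65,2.5]])
q=proj("scene",o+Q@M.T); print("pred",q.round(1).tolist())
x,y=proj("scene",[[560,155,70]])[0].astype(int)
for k in blobs(im,(0,0,0),(180,255,60),(x-65,y-25,x+45,y+25),amin=100):
    h=cv2.approxPolyDP(cv2.convexHull(k.astype(np.float32)),1,True)[:,0]; print(h.round(1).tolist())
E
```

```text
time_s: 8.7
position: [550.6, 157.2, 252.6]
tool_rot: [-3.141, 0.0, 1.429]
force: [-0.2, 0.0, -0.3]
finger_gap: 11.0
[550.63737491 157.13465589 252.65639394] [ 0.35336008  0.32679983 -0.50613334]
pred [[325.7, 203.7], [353.5, 227.7], [377.2, 216.6]]
[[373.8999938964844, 182.60000610351562], [376.1000061035156, 217.39999389648438], [362.6000061035156, 224.60000610351562], [353.3999938964844, 227.89999389648438], [327.6000061035156, 205.10000610351562], [341.3999938964844, 187.39999389648438], [350.6000061035156, 182.60000610351562]]
```

```bash
python3 -m handwheel '[{"gripper":-1,"x":0,"y":0,"z":0.003,"twist":0},{"gripper":-1,"x":0,"y":0,"z":0.003,"twist":0},{"gripper":-1,"x":0,"y":-0.0003,"z":0.002,"twist":0},{"gripper":-1,"x":0,"y":-0.0003,"z":0.002,"twist":0},{"gripper":-1,"x":0,"y":0,"z":0,"twist":0}]' 20
python3 -m handwheel '[{"gripper":-1,"x":0,"y":-0.0003,"z":0.002,"twist":0},{"gripper":-1,"x":0,"y":-0.0003,"z":0.002,"twist":0},{"gripper":-1,"x":0,"y":0,"z":0,"twist":0}]'
python3 - <<'E'
from h import *
print(ctrl.state()["force"]); p=np.load("deck.npy"); rel([548.6,157.4,233.9],p[2]+np.pi/2)
im=img("scene"); x,y=proj("scene",[560,155,70])[0].astype(int)
c=cv2.resize(im[y-50:y+50,x-70:x+70],None,fx=5,fy=5,interpolation=cv2.INTER_CUBIC); cv2.imwrite("pics/s4.png",c[:,:,::-1])
E
```

```text
time_s: 9.3
position: [549.9, 157.3, 243.0]
tool_rot: [-3.141, 0.0, 1.429]
force: [-3.6, 0.3, 9.2]
finger_gap: 11.0
time_s: 9.6
position: [549.5, 157.4, 239.6]
tool_rot: [3.141, -0.0, 1.429]
force: [-7.4, -0.3, 15.2]
finger_gap: 10.9
[-7.36959898 -0.26318255 15.22289289]
TCP [549.5 157.4 239.6] yaw 1.429 tool shift now [-0.1 -0.9  5.7] twist -0.0 | shift after twist [-0.1 -0.9  5.7]
```

View pics/s4.png

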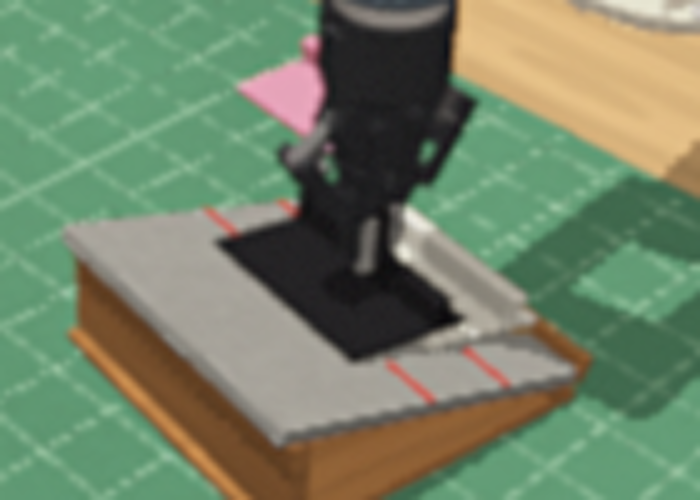

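The view shows the black strip's head on the deck, its lower edge still slightly above the white strip, and the upper red mark just beyond its head corner. The jaws resist the tilt, so I'll loosen them gradually while descending.

```bash
python3 -m handwheel '[{"gripper":-0.75,"x":0,"y":0,"z":0,"twist":0},{"gripper":-0.73,"x":0,"y":0,"z":0,"twist":0},{"gripper":-0.72,"x":0,"y":0,"z":0,"twist":0},{"gripper":-0.72,"x":0,"y":0,"z":0,"twist":0}]' 20
python3 -m handwheel '[{"gripper":-0.71,"x":0,"y":-0.0002,"z":0.001,"twist":0},{"gripper":-0.71,"x":0,"y":0,"z":0,"twist":0},{"gripper":-0.70,"x":0,"y":-0.0002,"z":0.001,"twist":0},{"gripper":-0.70,"x":0,"y":0,"z":0,"twist":0}]'
python3 -m handwheel '[{"gripper":-0.69,"x":0,"y":-0.0002,"z":0.001,"twist":0},{"gripper":-0.69,"x":0,"y":0,"z":0,"twist":0},{"gripper":-0.68,"x":0,"y":-0.0002,"z":0.001,"twist":0},{"gripper":-0.68,"x":0,"y":0,"z":0,"twist":0}]'
```

```text
time_s: 10.05
position: [549.4, 157.4, 239.1]
tool_rot: [3.142, -0.0, 1.429]
force: [-3.1, 0.1, 5.0]
finger_gap: 12.2
time_s: 10.45
position: [549.2, 157.4, 236.9]
tool_rot: [3.141, -0.0, 1.429]
force: [-1.3, -0.9, 5.2]
finger_gap: 12.7
time_s: 10.85
position: [548.9, 157.5, 234.7]
tool_rot: [3.141, -0.0, 1.429]
force: [0.6, -0.9, 2.3]
finger_gap: 13.8
```

```bash
python3 -m handwheel '[{"gripper":-0.67,"x":0,"y":-0.0002,"z":0.0008,"twist":0},{"gripper":-0.66,"x":0,"y":0,"z":0,"twist":0},{"gripper":-0.65,"x":0,"y":0,"z":0,"twist":0},{"gripper":-0.64,"x":0,"y":0,"z":0,"twist":0},{"gripper":-0.63,"x":0,"y":0,"z":0,"twist":0}]' 20
python3 -m handwheel '[{"gripper":-0.60,"x":0,"y":0,"z":0,"twist":0},{"gripper":-0.57,"x":0,"y":0,"z":0,"twist":0},{"gripper":-0.5,"x":0,"y":0,"z":0,"twist":0},{"gripper":-0.4,"x":0,"y":0,"z":0,"twist":0},{"gripper":-0.4,"x":0,"y":0,"z":0,"twist":0}]' 20
python3 -m handwheel '[{"gripper":-0.4,"x":0,"y":0,"z":-0.01,"twist":0},{"gripper":-0.4,"x":0,"y":0,"z":-0.03,"twist":0},{"gripper":-0.4,"x":0,"y":0,"z":-0.045,"twist":0},{"gripper":0.5,"x":0,"y":0,"z":-0.045,"twist":0},{"gripper":1,"x":0,"y":0,"z":0,"twist":0}]'
python3 -m handwheel '[{"gripper":1,"x":-0.045,"y":0,"z":0,"twist":0},{"gripper":1,"x":-0.045,"y":0,"z":0,"twist":0},{"gripper":1,"x":-0.045,"y":0,"z":0,"twist":0},{"gripper":1,"x":-0.045,"y":0,"z":0,"twist":0},{"gripper":1,"x":-0.045,"y":0,"z":0,"twist":0}]'
python3 - <<'E'
from h import *
p=np.load("deck.npy"); rel([612.6,-202.4,245],-.295+np.pi/2)
t=img("top",3); s=img("scene",2); np.savez("ims.npz",t=t,s=s)
x,y=proj("scene",[560,155,60])[0].astype(int)
c1=cv2.resize(s[y-50:y+50,x-65:x+65],None,fx=3,fy=3,interpolation=cv2.INTER_CUBIC)
x,y=proj("top",[570,155,60])[0].astype(int)
c2=cv2.resize(t[y-50:y+50,x-60:x+60],None,fx=3,fy=3,interpolation=cv2.INTER_CUBIC)
cv2.imwrite("pics/b5.png",np.hstack([c1,c2])[:,:,::-1])
M,o=strip_pose(p,60)
for n,im,C in(("top",t,[[42.5,65,5],[42.5,-65,5],[-42.5,-65,5],[-42.5,65,5]]),("scene",s,[[42.5,-65,2.5],[42.5,65,2.5],[-42.5,65,2.5]])):
    x,y=proj(n,o)[0].astype(int)
    print(n,"pred",proj(n,o+np.array(C)@M.T).round(1).tolist())
    for k in blobs(im,(0,0,0),(180,255,60),(x-40,y-28,x+40,y+28),amin=100):
        h=cv2.approxPolyDP(cv2.convexHull(k.astype(np.float32)),1,True)[:,0]; print(h.round(1).tolist())
E
```

```text
time_s: 11.35
position: [548.4, 157.5, 233.9]
tool_rot: [-3.141, 0.0, 1.429]
force: [-0.4, -0.1, 0.2]
finger_gap: 15.9
time_s: 11.85
position: [548.5, 157.5, 234.0]
tool_rot: [-3.142, 0.0, 1.429]
force: [-0.3, 0.8, -0.8]
finger_gap: 25.5
time_s: 12.35
position: [550.4, 158.0, 371.0]
tool_rot: [3.132, -0.004, 1.429]
force: [0.4, -0.0, -0.4]
finger_gap: 53.7
time_s: 12.85
position: [516.0, -66.8, 364.2]
tool_rot: [3.141, 0.0, 1.429]
force: [0.5, 0.7, 0.1]
finger_gap: 85.3
TCP [516.  -66.8 364.2] yaw 1.429 tool shift now [-120.6  114.8  119.2] twist 8.8 | shift after twist [-101.6  131.9  119.2]
top pred [[258.9, 187.6], [299.0, 193.9], [295.1, 219.7], [255.4, 213.5]]
[[259.6000061035156, 189.39999389648438], [297.6000061035156, 195.10000610351562], [294.3999938964844, 218.39999389648438], [256.3999938964844, 212.60000610351562], [255.89999389648438, 208.89999389648438]]
scene pred [[325.8, 205.5], [353.7, 228.4], [376.3, 222.4]]
[[328.1000061035156, 206.10000610351562], [346.1000061035156, 197.10000610351562], [371.6000061035156, 218.10000610351562], [374.6000061035156, 223.89999389648438], [354.6000061035156, 229.39999389648438]]
```

View pics/b5.png

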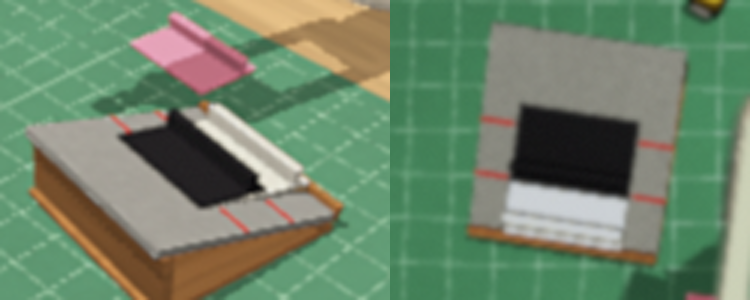

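The black strip lies flat at scene crop (190,155). In the top view its lower edge, about (572,188), runs between the lower red marks at (490,174) and (650,198). Its corner centroid is within 1 mm of nominal. Gold next.

```bash
python3 -m handwheel '[{"gripper":1,"x":0,"y":0,"z":0,"twist":8.2},{"gripper":1,"x":-0.035,"y":0.044,"z":0.03,"twist":0},{"gripper":1,"x":-0.035,"y":0.044,"z":0.04,"twist":0},{"gripper":1,"x":-0.033,"y":0.044,"z":0.045,"twist":0},{"gripper":1,"x":0,"y":0,"z":0,"twist":0}]' 40
python3 -m handwheel '[{"gripper":1,"x":0,"y":0,"z":0,"twist":0},{"gripper":1,"x":0,"y":0,"z":0,"twist":0}]'
python3 - <<'E'
from h import *
rel([612.5,-201.5,184],-.285+np.pi/2)
im=img("scene"); x,y=proj("scene",[[620,-205,20]])[0].astype(int)
c=cv2.resize(im[y-70:y+40,x-60:x+60],None,fx=4,fy=4,interpolation=cv2.INTER_CUBIC); cv2.imwrite("pics/s6.png",c[:,:,::-1])
E
```

```text
time_s: 13.6
position: [590.0, -166.6, 274.8]
tool_rot: [-3.137, 0.0, 1.286]
force: [0.3, 0.7, 0.3]
finger_gap: 85.5
time_s: 13.8
position: [588.8, -164.1, 280.5]
tool_rot: [3.141, -0.0, 1.287]
force: [0.4, 0.3, -0.6]
finger_gap: 85.6
TCP [ 588.8 -164.1  280.5] yaw 1.287 tool shift now [-29.3  33.2  96.5] twist 0.1 | shift after twist [-29.2  33.3  96.5]
```

View pics/s6.png

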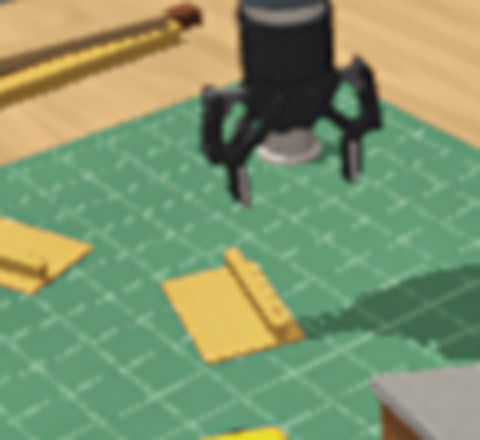

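The gold strip, ridge at about (260,290), is untouched. The gripper is still about 44 mm short, as the numbers say.

```bash
python3 -m handwheel '[{"gripper":1,"x":-0.015,"y":0.017,"z":0.02,"twist":0},{"gripper":1,"x":-0.0143,"y":0.0162,"z":0.02,"twist":0},{"gripper":1,"x":0,"y":0,"z":0,"twist":0},{"gripper":1,"x":0,"y":0,"z":0,"twist":0}]' 40
python3 -c "
from h import *
rel([612.5,-201.5,184],-.285+np.pi/2)"
```

```text
time_s: 14.25
position: [612.2, -202.3, 240.7]
tool_rot: [3.141, -0.0, 1.286]
force: [-0.7, 0.2, -0.3]
finger_gap: 85.5
TCP [ 612.2 -202.3  240.7] yaw 1.286 tool shift now [ 0.8  0.  56.7] twist 0.0 | shift after twist [ 0.8  0.  56.7]
```

```bash
python3 -m handwheel '[{"gripper":1,"x":0.0008,"y":0,"z":0.025,"twist":0},{"gripper":1,"x":0,"y":0,"z":0.022,"twist":0},{"gripper":0,"x":0,"y":0,"z":0.006,"twist":0},{"gripper":-0.4,"x":0,"y":0,"z":0.002,"twist":0},{"gripper":-0.5,"x":0,"y":0,"z":0.002,"twist":0}]' 40
python3 -m handwheel '[{"gripper":-0.5,"x":0,"y":0,"z":0,"twist":0},{"gripper":-1,"x":0,"y":0,"z":0,"twist":0},{"gripper":-1,"x":0,"y":0,"z":0,"twist":0},{"gripper":-1,"x":0,"y":0,"z":0,"twist":0},{"gripper":-1,"x":0,"y":0,"z":0,"twist":0}]' 40
python3 -m handwheel '[{"gripper":-1,"x":0,"y":0,"z":-0.005,"twist":0},{"gripper":-1,"x":0,"y":0,"z":-0.03,"twist":0},{"gripper":-1,"x":0,"y":0,"z":-0.045,"twist":0},{"gripper":-1,"x":0,"y":0,"z":-0.045,"twist":0},{"gripper":-1,"x":0,"y":0,"z":-0.03,"twist":0}]' 40
python3 -m handwheel '[{"gripper":-1,"x":0,"y":0,"z":0,"twist":0},{"gripper":-1,"x":0,"y":0,"z":0,"twist":0}]' 40
python3 - <<'E'
from h import *
p=np.load("deck.npy"); rel([605.4,148.9,340],p[2]+np.pi/2)
E
```

```text
time_s: 14.75
position: [613.1, -202.0, 184.2]
tool_rot: [3.14, 0.0, 1.286]
force: [-0.7, -0.3, 0.4]
finger_gap: 44.3
time_s: 15.25
position: [613.0, -202.5, 183.9]
tool_rot: [3.14, -0.0, 1.286]
force: [-0.7, 1.1, 7.2]
finger_gap: 10.4
time_s: 15.75
position: [612.9, -202.5, 341.4]
tool_rot: [3.139, 0.0, 1.286]
force: [0.9, -0.7, -0.6]
finger_gap: 10.8
time_s: 15.95
position: [612.5, -202.3, 338.5]
tool_rot: [3.14, 0.0, 1.286]
force: [-1.0, -0.3, -1.2]
finger_gap: 10.6
TCP [ 612.5 -202.3  338.5] yaw 1.286 tool shift now [ 335.1 -105.6   -1.5] twist -8.3 | shift after twist [346.8 -56.3  -1.5]
```

```bash
python3 -m handwheel '[{"gripper":-1,"x":0,"y":0,"z":0,"twist":-4.2},{"gripper":-1,"x":0,"y":0,"z":0,"twist":-4.1},{"gripper":-1,"x":0.02,"y":-0.003,"z":0,"twist":0},{"gripper":-1,"x":0.04,"y":-0.006,"z":0,"twist":0},{"gripper":-1,"x":0.045,"y":-0.008,"z":0,"twist":0}]' 40
python3 -m handwheel '[{"gripper":-1,"x":0.045,"y":-0.008,"z":0,"twist":0},{"gripper":-1,"x":0.045,"y":-0.008,"z":0,"twist":0},{"gripper":-1,"x":0.045,"y":-0.008,"z":0,"twist":0},{"gripper":-1,"x":0.045,"y":-0.008,"z":0,"twist":0},{"gripper":-1,"x":0.037,"y":-0.005,"z":0,"twist":0}]'
python3 -m handwheel '[{"gripper":-1,"x":0.023,"y":-0.002,"z":0,"twist":0},{"gripper":-1,"x":0,"y":0,"z":0,"twist":0},{"gripper":-1,"x":0,"y":0,"z":0,"twist":0},{"gripper":-1,"x":0,"y":0,"z":0,"twist":0}]'
python3 - <<'E'
from h import *
p=np.load("deck.npy"); rel([605.4+1.5,148.9,275],p[2]+np.pi/2)
E
```

```text
time_s: 16.45
position: [609.7, -94.8, 336.2]
tool_rot: [-3.139, -0.0, 1.427]
force: [1.0, 0.1, -0.5]
finger_gap: 10.9
time_s: 16.95
position: [602.7, 127.2, 336.4]
tool_rot: [-3.139, 0.0, 1.43]
force: [1.0, 0.5, -1.2]
finger_gap: 10.7
time_s: 17.35
position: [604.9, 146.6, 337.0]
tool_rot: [-3.14, 0.001, 1.43]
force: [-0.7, -0.0, -0.9]
finger_gap: 10.7
TCP [604.9 146.6 337. ] yaw 1.43 tool shift now [ 2.6  1.7 62. ] twist -0.0 | shift after twist [ 2.6  1.7 62. ]
```

```bash
python3 -m handwheel '[{"gripper":-1,"x":0.0026,"y":0.0017,"z":0.03,"twist":0},{"gripper":-1,"x":0,"y":0,"z":0.028,"twist":0},{"gripper":-1,"x":0,"y":0,"z":0.006,"twist":0},{"gripper":-1,"x":0,"y":0,"z":0,"twist":0},{"gripper":-1,"x":0,"y":0,"z":0,"twist":0}]' 20
python3 - <<'E'
from h import *
p=np.load("deck.npy"); rel([605.4+1.5,148.9,265],p[2]+np.pi/2)
im=img("scene",2); s=ctrl.state(); pos=s["position"]; psi=s["tool_rot"][2]-np.pi/2
M=R.from_euler("z",psi).as_matrix(); o=np.array([pos[0],pos[1],pos[2]-183.9])+M@[22.5,0,0]
Q=np.array([[42.5,-65,2.5],[42.5,65,2.5],[-42.5,65,2.5]])
print("pred",proj("scene",o+Q@M.T).round(1).tolist())
x,y=proj("scene",o)[0].astype(int)
for k in blobs(im,(15,90,90),(35,255,255),(x-50,y-35,x+50,y+30),amin=60):
    h=cv2.approxPolyDP(cv2.convexHull(k.astype(np.float32)),1,True)[:,0]; print(h.round(1).tolist())
c=cv2.resize(im[y-50:y+50,x-60:x+60],None,fx=4,fy=4,interpolation=cv2.INTER_CUBIC); cv2.imwrite("pics/s7.png",c[:,:,::-1])
E
```

```text
time_s: 17.85
position: [607.9, 149.0, 274.8]
tool_rot: [3.141, -0.0, 1.43]
force: [0.1, 0.7, -0.8]
finger_gap: 10.5
TCP [607.9 149.  274.8] yaw 1.43 tool shift now [-0.3 -1.   9.8] twist -0.0 | shift after twist [-0.3 -1.   9.8]
pred [[309.1, 204.3], [336.7, 229.3], [362.0, 217.7]]
[[299.1000061035156, 210.10000610351562], [316.8999938964844, 240.39999389648438], [311.8999938964844, 240.39999389648438], [297.3999938964844, 224.89999389648438]]
[[362.8999938964844, 218.39999389648438], [353.6000061035156, 223.89999389648438], [336.8999938964844, 230.60000610351562], [315.1000061035156, 211.10000610351562], [310.1000061035156, 204.89999389648438], [327.8999938964844, 193.39999389648438], [345.6000061035156, 203.39999389648438]]
```

View pics/s7.png

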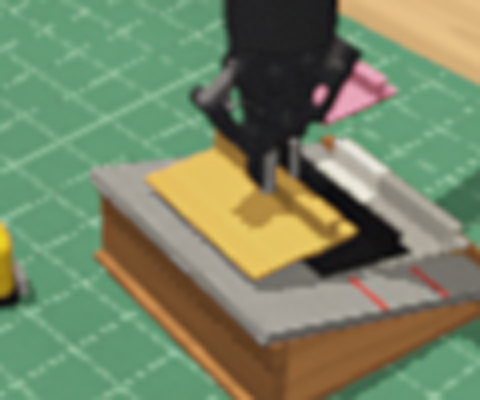

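Gold is held level above the black strip, and its corners match prediction within 1 px, the same offset as black. Setting it down the same way.

```bash
python3 -m handwheel '[{"gripper":-1,"x":0,"y":-0.0005,"z":0.003,"twist":0},{"gripper":-1,"x":0,"y":-0.0005,"z":0.003,"twist":0},{"gripper":-1,"x":0,"y":0,"z":0.002,"twist":0},{"gripper":-1,"x":0,"y":0,"z":0.001,"twist":0},{"gripper":-1,"x":0,"y":0,"z":0,"twist":0}]' 20
python3 -m handwheel '[{"gripper":-1,"x":0,"y":0,"z":0.001,"twist":0},{"gripper":-1,"x":0,"y":0,"z":0.001,"twist":0},{"gripper":-1,"x":0,"y":0,"z":0.001,"twist":0},{"gripper":-1,"x":0,"y":0,"z":0,"twist":0}]'
```

```text
time_s: 18.45
position: [606.3, 149.7, 264.7]
tool_rot: [-3.141, 0.0, 1.431]
force: [-1.5, -0.4, 0.5]
finger_gap: 11.5
time_s: 18.85
position: [606.0, 149.7, 262.2]
tool_rot: [-3.141, 0.0, 1.431]
force: [-5.8, 0.5, 9.0]
finger_gap: 10.6
```

```bash
python3 -m handwheel '[{"gripper":-0.75,"x":0,"y":0,"z":0,"twist":0},{"gripper":-0.73,"x":0,"y":0,"z":0.001,"twist":0},{"gripper":-0.72,"x":0,"y":-0.0002,"z":0.001,"twist":0},{"gripper":-0.72,"x":0,"y":0,"z":0.001,"twist":0}]' 20
python3 -m handwheel '[{"gripper":-0.715,"x":0,"y":-0.0001,"z":0.001,"twist":0},{"gripper":-0.71,"x":0,"y":0,"z":0.001,"twist":0},{"gripper":-0.71,"x":0,"y":-0.0001,"z":0.001,"twist":0},{"gripper":-0.70,"x":0,"y":0,"z":0,"twist":0}]'
```

```text
time_s: 19.25
position: [605.8, 149.7, 258.8]
tool_rot: [-3.14, 0.0, 1.431]
force: [-6.5, 0.7, 5.8]
finger_gap: 12.2
time_s: 19.65
position: [605.6, 149.7, 255.6]
tool_rot: [-3.141, 0.0, 1.431]
force: [-5.9, 1.0, 3.2]
finger_gap: 12.6
```

```bash
python3 -m handwheel '[{"gripper":-0.70,"x":0,"y":0,"z":0.001,"twist":0},{"gripper":-0.69,"x":0,"y":0,"z":0.001,"twist":0},{"gripper":-0.69,"x":0,"y":-0.0001,"z":0.001,"twist":0},{"gripper":-0.68,"x":0,"y":0,"z":0.001,"twist":0},{"gripper":-0.67,"x":0,"y":0,"z":0,"twist":0}]' 20
python3 -m handwheel '[{"gripper":-0.66,"x":0,"y":0,"z":0.0003,"twist":0},{"gripper":-0.65,"x":0,"y":0,"z":0,"twist":0},{"gripper":-0.64,"x":0,"y":0,"z":0,"twist":0},{"gripper":-0.63,"x":0,"y":0,"z":0,"twist":0},{"gripper":-0.62,"x":0,"y":0,"z":0,"twist":0}]' 20
```

```text
time_s: 20.15
position: [606.1, 149.7, 251.6]
tool_rot: [3.141, -0.0, 1.431]
force: [-2.4, 0.3, 0.7]
finger_gap: 13.8
time_s: 20.65
position: [606.0, 149.7, 251.5]
tool_rot: [3.141, -0.0, 1.431]
force: [-0.6, 1.0, -0.1]
finger_gap: 15.9
```

Forces are near zero, so release, withdraw and look.

```bash
python3 -m handwheel '[{"gripper":-0.60,"x":0,"y":0,"z":0,"twist":0},{"gripper":-0.57,"x":0,"y":0,"z":0,"twist":0},{"gripper":-0.5,"x":0,"y":0,"z":0,"twist":0},{"gripper":-0.4,"x":0,"y":0,"z":0,"twist":0},{"gripper":-0.4,"x":0,"y":0,"z":0,"twist":0}]' 20
python3 -m handwheel '[{"gripper":-0.4,"x":0,"y":0,"z":-0.01,"twist":0},{"gripper":-0.4,"x":0,"y":0,"z":-0.03,"twist":0},{"gripper":-0.4,"x":0,"y":0,"z":-0.045,"twist":0},{"gripper":0.5,"x":0,"y":0,"z":-0.045,"twist":0},{"gripper":1,"x":0,"y":0,"z":0,"twist":0}]'
python3 -m handwheel '[{"gripper":1,"x":-0.045,"y":0,"z":0,"twist":0},{"gripper":1,"x":-0.045,"y":0,"z":0,"twist":0},{"gripper":1,"x":-0.045,"y":0,"z":0,"twist":0},{"gripper":1,"x":-0.045,"y":0,"z":0,"twist":0},{"gripper":1,"x":-0.045,"y":0,"z":0,"twist":0}]'
python3 -m handwheel '[{"gripper":1,"x":-0.03,"y":0,"z":0,"twist":0},{"gripper":1,"x":0,"y":0,"z":0,"twist":0}]'
python3 - <<'E'
from h import *
p=np.load("deck.npy")
t=img("top",3); s=img("scene",2)
x,y=proj("scene",[580,155,60])[0].astype(int)
c1=cv2.resize(s[y-50:y+50,x-65:x+65],None,fx=3,fy=3,interpolation=cv2.INTER_CUBIC)
x,y=proj("top",[580,155,60])[0].astype(int)
c2=cv2.resize(t[y-50:y+50,x-60:x+60],None,fx=3,fy=3,interpolation=cv2.INTER_CUBIC)
cv2.imwrite("pics/b8.png",np.hstack([c1,c2])[:,:,::-1])
for nm,X,lo,hi in(("gold",120,(15,90,90),(35,255,255)),("black",60,(0,0,0),(180,255,60))):
  M,o=strip_pose(p,X)
  for n,im,C in(("top",t,[[42.5,65,5],[42.5,-65,5],[-42.5,-65,5],[-42.5,65,5]]),("scene",s,[[42.5,-65,2.5],[42.5,65,2.5],[-42.5,65,2.5]])):
    x,y=proj(n,o)[0].astype(int)
    print(nm,n,"pred",proj(n,o+np.array(C)@M.T).round(1).tolist())
    for k in blobs(im,lo,hi,(x-40,y-28,x+40,y+28),amin=100):
        h=cv2.approxPolyDP(cv2.convexHull(k.astype(np.float32)),1,True)[:,0]; print(h.round(1).tolist())
E
```

```text
time_s: 21.15
position: [605.9, 149.7, 251.5]
tool_rot: [3.142, -0.0, 1.431]
force: [0.4, 0.9, -0.6]
finger_gap: 25.7
time_s: 21.65
position: [607.7, 150.1, 389.1]
tool_rot: [3.131, -0.004, 1.431]
force: [0.3, -0.1, -0.2]
finger_gap: 53.6
time_s: 22.15
position: [573.9, -74.7, 382.0]
tool_rot: [3.141, 0.0, 1.431]
force: [1.5, -0.0, -0.3]
finger_gap: 85.6
time_s: 22.35
position: [569.6, -106.0, 381.9]
tool_rot: [3.141, 0.001, 1.427]
force: [-0.3, -0.5, 0.5]
finger_gap: 85.3
gold top pred [[261.2, 169.2], [301.6, 175.5], [297.7, 201.7], [257.6, 195.5]]
[[260.8999938964844, 170.10000610351562], [264.1000061035156, 169.39999389648438], [300.1000061035156, 175.10000610351562], [300.8999938964844, 179.39999389648438], [297.8999938964844, 201.60000610351562], [257.1000061035156, 195.39999389648438]]
gold scene pred [[309.3, 207.5], [336.9, 231.4], [361.0, 225.1]]
[[310.1000061035156, 207.89999389648438], [328.3999938964844, 198.10000610351562], [331.3999938964844, 198.10000610351562], [358.6000061035156, 220.10000610351562], [361.8999938964844, 226.10000610351562], [354.1000061035156, 229.60000610351562], [336.3999938964844, 232.89999389648438]]
black top pred [[258.9, 187.6], [299.0, 193.9], [295.1, 219.7], [255.4, 213.5]]
[[258.3999938964844, 197.39999389648438], [296.3999938964844, 202.89999389648438], [294.6000061035156, 218.10000610351562], [256.3999938964844, 212.60000610351562]]
black scene pred [[325.8, 205.5], [353.7, 228.4], [376.3, 222.4]]
[[339.6000061035156, 203.60000610351562], [344.6000061035156, 197.10000610351562], [346.3999938964844, 197.10000610351562], [372.8999938964844, 219.10000610351562], [374.6000061035156, 223.89999389648438], [362.3999938964844, 227.60000610351562]]
```

View pics/b8.png

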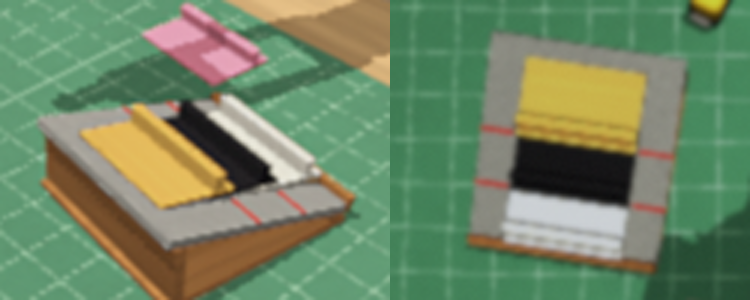

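In the final view gold laps over black and black over white. The gold lower edge runs (516,135)–(637,152) and lines up with the upper marks. The black lower edge runs (512,186)–(630,206) and lines up with the lower marks. Handing in.

```bash
python3 -c "
from plant import ctrl
ctrl.sign_off(); print(ctrl.state()['time_s'])"
```

```text
the job is handed in; nothing more can be done
the job is handed in; nothing more can be done
```

The rack is finished and handed in, at about 22.6 s of the 58 s allowed. I laid the black strip over the white one on the lower line and let go. Then I lapped the nearer gold strip (668 mm from the base; the look-alike was at 847 mm) over it on the upper line. Each strip was lowered head edge first, then let down as the jaws slowly opened. The highest contact force I read was about 15 N.

**Last checks:**
- **Gold:** in the top view its lower edge is within about 0.5 px (2 mm) of the target. In the scene view its corners are within about 1.5 px.
- **Black:** before gold covered its head, its corner average in the top view was within 1 mm of the target. Its lower-edge corners read 1–2 px uphill of the target. I put this down to the colour mask shrinking the dark outline, because its sides read short by a similar amount. Scene-view corners were off by up to 2.4 px.
- **After gold was laid:** black's visible corners moved by no more than 0.3 px.
- **Tape measure, spool and frame corner:** I never reached for them, but did not measure them again at the end.

The 12° tilt of the strips was not measured separately. It rests on the corner match and on the tool ending within 1 mm of the computed height.

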